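# Park the lens barrel at the top of its sloped gutter

### The job

Gently push the longer lens barrel, the one with the narrower nose, up its sloped gutter with the fingertips, over the crest, so that it settles against the stop at the top and cannot roll back. Keep pushing it until it reaches the crest: do not flick, pinch or lift it. Leave the short plain spacer at the bottom of the other gutter and everything else on the bench where they are.

Things in the scene. Friction and masses are not known exactly. Their poses are not given: they have to be found in the camera images.
- rack: Fixed two-lane rack, base 250 x 170 x 8 mm. Origin: centre of its underside, on the bench; +x points up the gutters, z up. Two gutters run along x, lane centres y = +37 and -37 mm, 68 mm wide between 6 mm walls standing 15 mm above the floor. Black floor rises at 9 degrees from height 18 mm at x = -115 mm to a crest at x = 60 mm, then falls at 12 degrees to height 34 mm at x = 115 mm.
- rack_lip (a point): Middle (y = 0) of the top edge of the low lip that closes the low end of both gutters: at x = -118 mm, height 26 mm in the rack's frame. The lip is 6 mm thick along x and stands 8 mm above the gutter floor.
- rack_crest (a point): The crest, at the floor's highest line, on the divider between the lanes (y = 0): x = 60 mm, floor height 45.7 mm in the rack's frame. Before the crest a round part rolls back down; beyond it, it rolls on, or is nudged on, into a shallow dip at the stop and stays.
- rack_stop (a point): Middle (y = 0) of the top edge of the near face of the upright stop plate at the high end of both gutters: x = 115 mm, height 68 mm in the rack's frame; plate 6 mm thick, 34 mm above the floor there.
- barrel: Lens barrel across either gutter: aluminium cylinder 44 mm diameter, 48 mm long, plus a nose 34 mm diameter, 14 mm long on one end; 0.1 to 0.3 kg. Origin on its axis, mid-length of the 48 mm part; y = axis, towards the nose; x, z turn as it rolls. In the rack's frame: starts against the lip, centre x = -100, height 43 mm, its back 1 mm past the lip's outer face; parked, x = 93, height 61 mm.
- spacer: The lens spacer, to be left alone: plain aluminium cylinder 44 mm diameter, only 30 mm long, no nose, lying in the other gutter against the lip in the same way. Origin at its centre, y along its axis.
- dish: Bystander: closed flat clear dish, 62 mm across, 15 mm high; origin at the centre of its underside.
- thumbwheel: Bystander: loose black thumbwheel, 38 mm across, 26 mm high; origin at the centre of its underside.
- objective: Bystander: small steel microscope objective standing on the bench, 30 mm across, 46 mm high; origin at the centre of its underside.
- vial: Bystander: amber vial, 26 mm across, 50 mm high; origin at the centre of its underside.
- screwdriver: Bystander: screwdriver lying flat, 160 mm long; origin near the middle of its length.
- bottle: Bystander: white squat bottle, 52 mm across, 110 mm high; origin at the centre of its underside.
- tray: Bystander: empty grey open tray, 110 x 150 mm, 35 mm high; origin at the centre of its underside.
Not all that is in view belongs to the job. Leave any pink look-alike of the barrel alone.

How it is judged:
By the outcome, as a careful person would: the job done as asked, in the order asked, and still so for the second after the job is handed in, with the robot touching nothing.
It also fails if it takes over 43 s, if anything falls off the work surface, if the arm or the gripper's body presses on something with over 40 N, if the wrist force passes 120 N, or if a joint passes its speed limit or range.

### The arm

A 7-joint arm with a two-finger parallel gripper is mounted at the origin on the work surface. World frame = base frame: x ahead of the robot, y to its left, z up, the work surface at z = 0. Lengths are in m, angles in rad, forces in N, time in s.
With the tool pointing down it reaches from about 0.35 to 0.775 m from the base axis. Payload 3.1 kg.
Tool frame: the origin (TCP) lies at the very end of the fingers, on their centre line; the grasp point (between the pads) lies pinch_z behind it (pinch_z is the distance from the TCP to the grasp point, in m); z points along the fingers, y is the direction in which the jaws open and shut (so a half turn about z gives the same grasp; the last joint's range is limited). The gripper opens to 85 mm and grips with 20 to 120 N. Pads are 22 mm wide; open, the fingers measure 114 mm over their backs; the gripper's body (76 mm by 85 mm) begins 54 mm behind the grasp point. The pads swing forward as they close: fully open they stand 13 mm farther back than shut.
Start: joints at [-1.308, 0.311, 0.014, 1.512, -0.004, 1.319, -0.027], TCP at [0.165, 0.525, 0.231] pointing down, gripper open.
Joint ranges: [-2.7, 2.7], [-0.3, 1.91], [-1.27, 1.3], [0.12, 2.57], [-1.44, 4.58], [0.2, 2.03], [-3.05, 3.05]. Speed limits (rad/s): [2.79, 2.79, 3.14, 3.14, 3.14, 3.14, 3.14].

### API

Orientations are given as a unit quaternion [x, y, z, w].
In Python, from rig import read_state, get_image, job_done, pinch_z gives the robot as it stands. The module is installed in compiled form; this text tells all that it offers.
- The arm moves only by the tool drive_tool, never from a script. Its arguments are lists of equal length, an entry for each row: "dp": the shift along the tool's x, y, z in m, a list of three; "rot": the turn, a rotation vector about the tool's x, y, z in rad, a list of three. A call has exactly 10 rows; each row is the pose to reach, as a shift and turn from the pose commanded when the call began, along the tool's axes at that moment; what a row does not reach only later rows make up. A row lasts 1/8 s, in which the tool goes at most 62.5 mm and 10.7 degrees, less where a joint would pass 70% of its speed; a pose out of reach is approached as far as the arm can. A call with a gripper value outside its range is refused whole. "hand" is the finger opening in m, from 0 to 0.0854, set as the call begins (left out, the last holds). The fingers move at their own pace and stop on an object; "newtons" is the grip in N (left out, the last holds). Time passes only in rows, so rows that repeat a pose let the fingers close, or fill a call up. It gives the time, the measured TCP pose, the force and the opening at its end, in the units of the state.
- read_state(): the state, without advancing time (a new reading comes with each control period).
- get_image(name): name is "side" or "top" or "wrist"; returns a dict with "frame" (384x512x3 uint8, blue, green, red), "vertical_fov" (degrees; the focal length in pixels is half the picture's height over the tangent of half this angle, whatever the lens; pixels are square), "cx", "cy" (the principal point, pixels), "k1" (the pictures are not rectified: a ray, as slopes to the right and down, at radius r is drawn at 1 + k1 r^2 times it, then the intrinsics apply), "R" (3x3) and "t" (3): a world point X has camera coordinates R X + t. Camera axes: x right, y down, z forward; pixel columns grow to the right and rows downward; lengths in m; the calibration is good to about 2 mm. A picture is of the moment at which its call begins. There is no depth.
- job_done(): hands the job in, once; it reports no verdict.
The state is a dict: "t": time; "joint_pos": joint angles; "qd": joint speeds; "effort": joint torques, N m; "eef_pos": TCP position; "tcp_rot": TCP orientation; "ft_force": force on the tool from outside, world axes, zero at the start; "torque": the same for the moment, N m; "width": finger opening in m.
Only numpy, scipy, OpenCV 4.12 (cv2) and the standard library are available. Lean on these libraries where they do the work, as an engineer would, in place of code of your own. Each camera call takes 0.05 s, during which the arm holds its last target.

## Working session

There is one attempt and no reset: what is moved stays moved. The work goes in short steps, Python scripts to look and compute and a tool call to move; the robot and the scene stay as the last step left them, time stands still between calls to the robot, and variables do not carry over. Pictures are saved under pics/ and viewed, and the job is handed in when it is done.

Besides the shell and the picture viewer there is one more tool, called as a command line: name --argument value ..., lists and objects as JSON in quotes. drive_tool: Moves the arm, as the interface text tells. Its arguments: {"type":"object","properties":{"dp":{"type":"array","items":{"type":"array","items":{"type":"number"}}},"rot":{"type":"array","items":{"type":"array","items":{"type":"number"}}},"hand":{"type":"number"},"newtons":{"type":"number"}},"required":["dp","rot"]}

```bash
mkdir -p pics; ls
python3 - <<'E'
from rig import *
import cv2,json,numpy as np
s=read_state(); print(s, pinch_z if not callable(pinch_z) else pinch_z())
for n in ["side","top","wrist"]:
    d=get_image(n); cv2.imwrite(f"pics/{n}0.png",d["frame"])
    np.save(f"pics/{n}0.npy",d,allow_pickle=True)
    print(n,{k:v for k,v in d.items() if k!="frame"})
E
```

```text
pics
{'t': 0.0, 'joint_pos': array([-1.30769574,  0.31176001,  0.01400516,  1.51304858, -0.00435909,
        1.31919191, -0.02719804]), 'qd': array([ 0.00116382,  0.00102671, -0.00052549, -0.00031246, -0.00034304,
        0.00097778, -0.00045007]), 'effort': array([ 1.78134692e-04, -3.79905725e+01,  1.45895812e-01, -2.30594498e+01,
        1.22223279e-02,  1.36921601e-02,  1.38629886e-06]), 'eef_pos': array([0.16484861, 0.52395599, 0.2302057 ]), 'tcp_rot': array([ 1.51773141e-01,  9.88414640e-01, -1.18388454e-03, -1.10412984e-04]), 'ft_force': array([0.25899516, 1.26380575, 0.66279098]), 'torque': array([0.01598743, 0.00281015, 0.05605098]), 'width': 0.0854979246627431} 0.0187
side {'vertical_fov': 52.830768266163794, 'cx': 261.97554497403786, 'cy': 192.64035704292814, 'k1': -0.003072480046724204, 'R': array([[ 0.68263564, -0.73038948, -0.02323346],
       [-0.46268314, -0.40738612, -0.78737593],
       [ 0.56562611,  0.5482406 , -0.61603518]]), 't': array([-0.37654119,  0.32284814,  0.80474069])}
top {'vertical_fov': 47.80610951143717, 'cx': 251.31292473688072, 'cy': 186.68546577566556, 'k1': -0.035085561646842164, 'R': array([[ 0.01928813, -0.9997929 ,  0.00648968],
       [-0.98065631, -0.02018271, -0.19469429],
       [ 0.19478494, -0.00260885, -0.9808425 ]]), 't': array([-0.00738072,  0.55731067,  0.99188122])}
wrist {'vertical_fov': 65.24251608143737, 'cx': 257.895193737824, 'cy': 189.2130869777363, 'k1': 0.0024321213863281992, 'R': array([[ 0.30057425,  0.95375438, -0.00277552],
       [ 0.9208966 , -0.28945941,  0.26107986],
       [ 0.24820266, -0.08102986, -0.96531321]]), 't': array([-0.5486275 , -0.03345349,  0.37844637])}
```

View pics/side0.png

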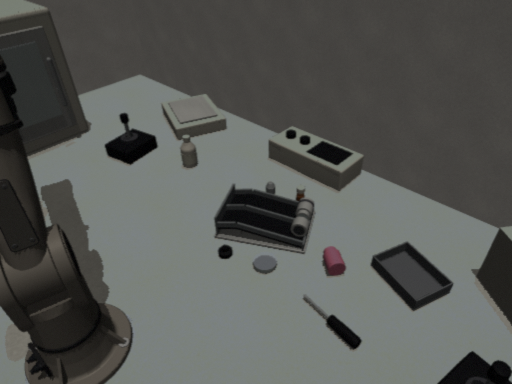

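View pics/top0.png

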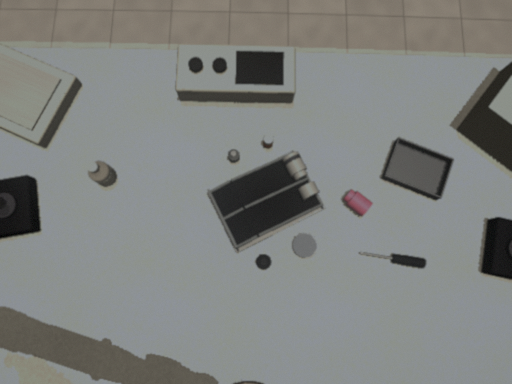

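View pics/wrist0.png

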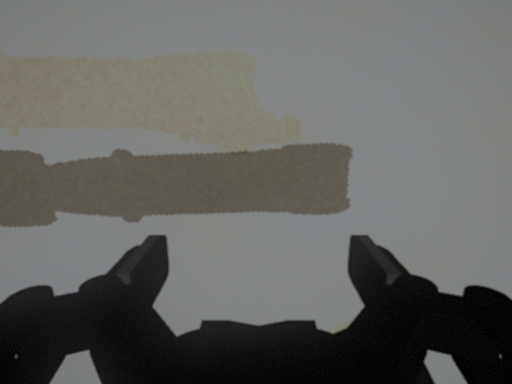

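Rack lies near (265,200) in the top view, with its low end at the right (−y side) and the barrel and spacer at (295,165) and (308,189). I'll enlarge to get the corners and tell barrel from spacer.

Run:
```python
import cv2,numpy as np
f=cv2.imread("pics/top0.png")[140:260,200:335]; f=np.clip(f*1.6,0,255).astype('uint8')
cv2.imwrite("pics/topc.png",cv2.resize(f,None,fx=5.5,fy=5,interpolation=cv2.INTER_CUBIC) if 0 else cv2.resize(f,(675,600),interpolation=cv2.INTER_CUBIC))
f=cv2.imread("pics/side0.png")[175:255,205:325]; f=np.clip(f*1.6,0,255).astype('uint8')
cv2.imwrite("pics/sidec.png",cv2.resize(f,(720,480),interpolation=cv2.INTER_CUBIC))
```

```text
(no output)
```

View pics/topc.png

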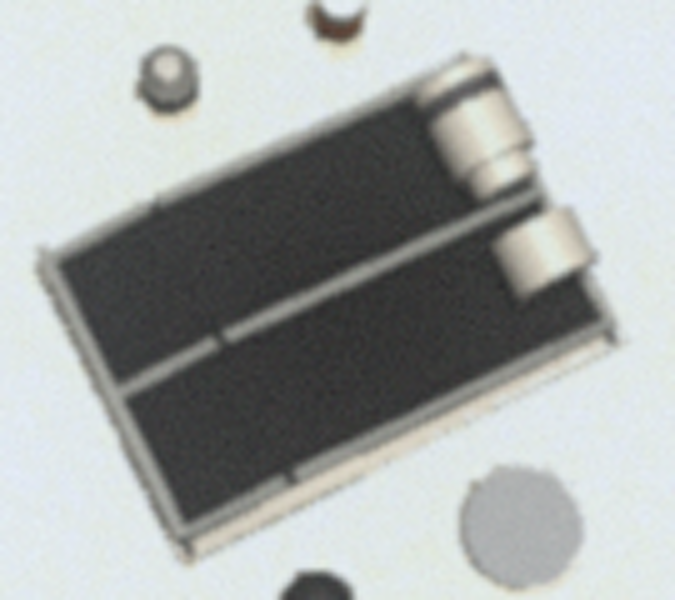

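View pics/sidec.png

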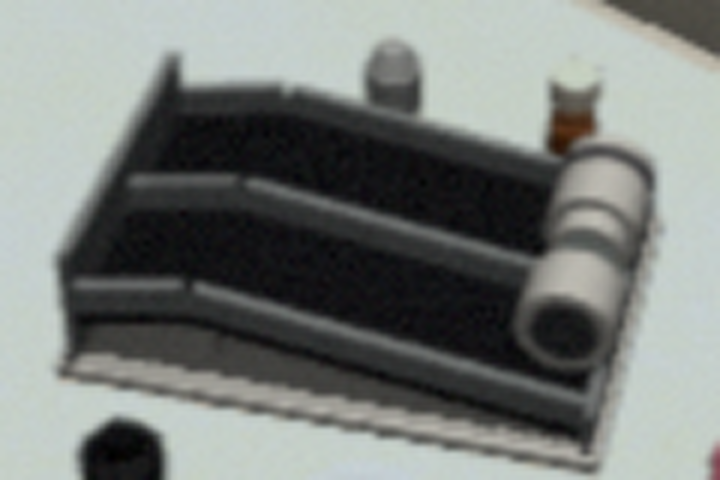

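```bash
cat > h.py <<'E'
import cv2,numpy as np
from scipy.spatial.transform import Rotation as Rn
def proj(d,X):
    X=np.atleast_2d(X); c=X@d["R"].T+d["t"]; s=c[:,:2]/c[:,2:]; r2=(s**2).sum(1,keepdims=True)
    s=s*(1+d["k1"]*r2); f=192/np.tan(np.radians(d["vertical_fov"]/2))
    return s*f+[d["cx"],d["cy"]]
def r2w(p,q):
    q=np.atleast_2d(q); c,s=np.cos(p[2]),np.sin(p[2])
    return np.c_[p[0]+c*q[:,0]-s*q[:,1],p[1]+s*q[:,0]+c*q[:,1],q[:,2]]
E
python3 - <<'E'
from h import *
from scipy.optimize import least_squares
T=np.load("pics/top0.npy",allow_pickle=True).item();S=np.load("pics/side0.npy",allow_pickle=True).item()
n=[(60,-74,60.7),(60,0,60.7),(60,74,60.7),(125,85,6),(-125,85,6)]
n=np.array(n)/1000.
t=np.array([(155,205),(220,338),(290,477),(188,560),(618,345)])/5.+[200,140]
s=np.array([(287,92),(243,185),(190,288),(64,370),(598,465)])/6.+[205,175]
f=lambda p,w=(1,1):np.r_[w[0]*(proj(T,r2w(p,n))-t).ravel(),w[1]*(proj(S,r2w(p,n))-s).ravel()]
for w in [(1,1),(1,0),(0,1)]:
    r=least_squares(f,[0.5,0,2.],args=(w,)); print(r.x.round(4),np.degrees(r.x[2]),f(r.x).reshape(-1,2).round(1).tolist())
p=least_squares(f,[0.5,0,2.]).x; np.save("p.npy",p)
q=np.array([(-100,-37,43),(-100,37,43),(60,-37,46),(93,-37,61)])/1000
print(r2w(p,q).round(4)); print((proj(T,r2w(p,q))-[200,140])*5,(proj(S,r2w(p,q))-[205,175])*6)
E
```

```text
[ 0.5332 -0.0344  2.0551] 117.74937325779827 [[-0.1, -0.7], [0.6, -0.1], [0.7, 0.0], [-1.0, 1.2], [2.2, -0.9], [-0.2, -1.4], [-0.5, -1.0], [-0.1, -0.4], [-1.9, -0.4], [0.4, 0.3]]
[ 0.533  -0.0334  2.0532] 117.63836162569623 [[-0.5, -0.6], [0.2, -0.0], [0.1, 0.1], [-1.6, 1.2], [1.8, -0.7], [-0.5, -1.5], [-0.8, -1.1], [-0.5, -0.6], [-2.2, -0.6], [-0.1, 0.3]]
[ 0.5328 -0.0364  2.0585] 117.94513346165529 [[0.7, -0.4], [1.5, 0.2], [1.6, 0.2], [-0.1, 1.4], [3.0, -1.0], [0.1, -1.0], [-0.1, -0.5], [0.4, 0.1], [-1.4, 0.2], [1.0, 0.7]]
[[ 0.6125 -0.1057  0.043 ]
 [ 0.547  -0.1401  0.043 ]
 [ 0.538   0.0359  0.046 ]
 [ 0.5226  0.0651  0.061 ]]
[[480.05422757 133.04169794]
 [550.66976348 264.85286699]
 [189.38963494 274.69917928]
 [126.64943115 299.61983125]] [[597.86337259 211.61037598]
 [567.19804    319.17878891]
 [264.75786219 154.47197888]
 [196.71090894 119.51269415]]
```

```bash
cat > ov.py <<'E'
from h import *
import sys
def overlay(d,off,sc,size,p,out,extra=None):
    f=d["frame"][off[1]:off[1]+size[1],off[0]:off[0]+size[0]]; f=np.clip(f*1.6,0,255).astype('uint8')
    f=cv2.resize(f,None,fx=sc,fy=sc,interpolation=cv2.INTER_CUBIC)
    def pl(q,c):
        u=((proj(d,r2w(p,np.array(q)/1000.))-off+.5)*sc-.5).astype(int); cv2.polylines(f,[u.reshape(-1,1,2)],False,c,1)
    pl([(-125,-85,8),(125,-85,8),(125,85,8),(-125,85,8),(-125,-85,8)],(0,0,255))
    for y in(-74,0,74): pl([(-115,y,33),(60,y,60.7),(115,y,49)],(0,255,0))
    pl([(115,-77,68),(115,77,68)],(255,0,0)); pl([(-118,-77,26),(-118,77,26)],(255,0,0))
    a=np.linspace(0,2*np.pi,30)
    for e in (extra or [(-100,-42,-24,24,22,43),(-100,-42,24,38,17,43),(-100,37,-15,15,22,43)]):
        x,y,a0,a1,r,z=e
        for yy in(a0,a1): pl(np.c_[x+r*np.cos(a),0*a+y+yy,z+r*np.sin(a)],(255,0,255))
    cv2.imwrite(out,f)
E
python3 - <<'E'
from ov import *
T=np.load("pics/top0.npy",allow_pickle=True).item();S=np.load("pics/side0.npy",allow_pickle=True).item()
p=np.load("p.npy")
overlay(T,(200,140),5,(135,120),p,"pics/ot.png");overlay(S,(205,175),6,(120,80),p,"pics/os.png")
E
```

```text
(no output)
```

View pics/ot.png

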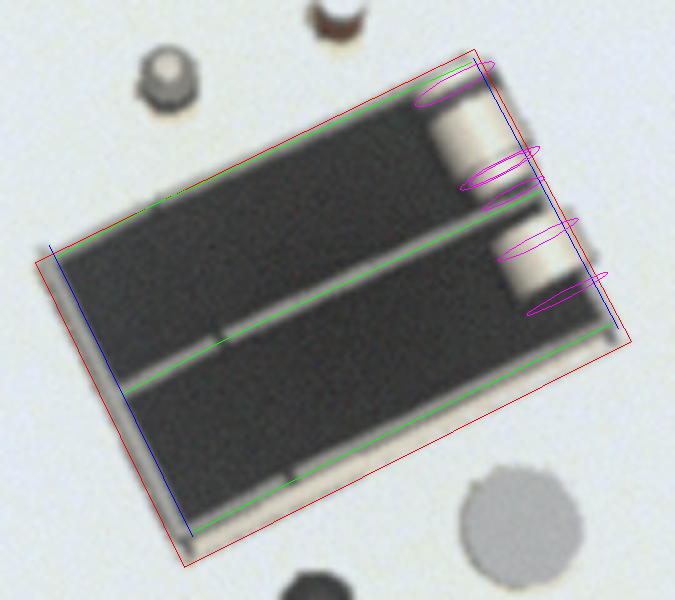

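View pics/os.png

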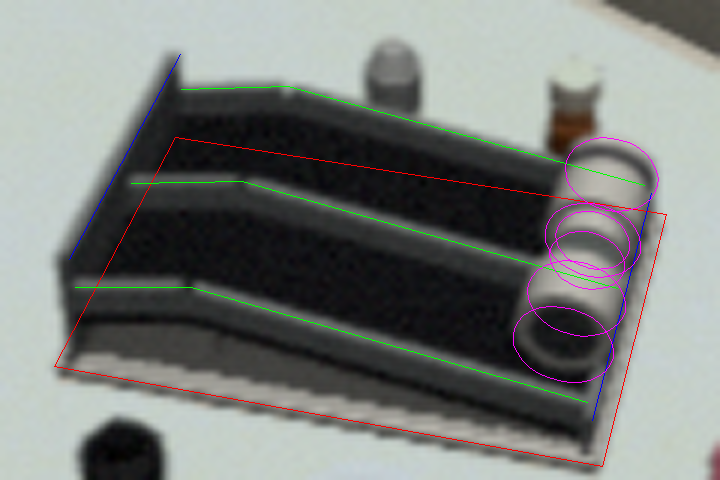

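Overlay agrees with the picture to about 2 mm. The barrel, nose towards the divider, is in the far lane (rack y = −37, body centre about −42). The spacer is in the near lane. Plan: push with the fingers slightly open and straddling the body's width, tips about 7 mm below the axis.

```bash
cat > go.py <<'E'
from h import *
from rig import read_state
import sys
p=np.load("p.npy")
def rel(q):
    s=read_state(); R=Rn.from_quat(s["tcp_rot"]).as_matrix()
    w=r2w(p,np.array(q)/1000.)[0]
    c,sn=np.cos(p[2]),np.sin(p[2]); Rt=np.c_[[c,sn,0],[sn,-c,0],[0,0,-1]]
    return (R.T@(w-s["eef_pos"])).round(4),Rn.from_matrix(R.T@Rt).as_rotvec().round(4)
def rackpos():
    s=read_state(); d=s["eef_pos"]-[p[0],p[1],0]; c,sn=np.cos(p[2]),np.sin(p[2])
    return (np.array([c*d[0]+sn*d[1],-sn*d[0]+c*d[1],d[2]])*1000).round(1),s["t"],s["ft_force"].round(1),s["width"]
print(*rackpos())
for a in sys.argv[1:]: print(a,*rel(eval(a)))
E
python3 go.py "(-160,-42,120)" "(-160,-42,220)"
```

```text
[665.8  65.9 230.5] 0.15 [-0.2  0.1  0.6] 0.08513306422312839
(-160,-42,120) [-0.6621 -0.5049  0.1114] [-0.0017  0.0008  0.7816]
(-160,-42,220) [-0.6621 -0.5051  0.0114] [-0.0017  0.0008  0.7816]
```

drive_tool --dp '[[-0.04,-0.03,0],[-0.085,-0.065,0],[-0.13,-0.1,0],[-0.175,-0.134,0],[-0.22,-0.168,0],[-0.265,-0.202,0],[-0.31,-0.236,0],[-0.355,-0.27,0],[-0.4,-0.305,0],[-0.445,-0.34,0]]' --rot '[[0,0,0.08],[0,0,0.16],[0,0,0.24],[0,0,0.32],[0,0,0.4],[0,0,0.48],[0,0,0.56],[0,0,0.64],[0,0,0.72],[0,0,0.78]]' --hand 0.016 --newtons 40

```text
t: 1.4
eef_pos: [0.4881, 0.0655, 0.2312]
tcp_rot: [0.517, 0.856, 0.0, -0.0]
ft_force: [0.9, 0.5, 0.2]
width: 0.0162
```

```bash
python3 go.py "(-160,-42,120)"
```

```text
[109.4  -6.6 231.2] 1.4 [0.9 0.5 0.2] 0.01618494427527844
(-160,-42,120) [-0.2694  0.0352  0.1111] [ 0.0003 -0.0004  0.0002]
```

drive_tool --dp '[[-0.035,0.006,0],[-0.08,0.012,0],[-0.125,0.018,0],[-0.17,0.024,0],[-0.215,0.03,0.01],[-0.25,0.035,0.03],[-0.269,0.035,0.06],[-0.269,0.035,0.09],[-0.269,0.035,0.111],[-0.269,0.035,0.111]]' --rot '[[0,0,0],[0,0,0],[0,0,0],[0,0,0],[0,0,0],[0,0,0],[0,0,0],[0,0,0],[0,0,0],[0,0,0]]'

```text
t: 2.65
eef_pos: [0.6424, -0.1537, 0.1175]
tcp_rot: [0.516, 0.856, -0.001, -0.003]
ft_force: [0.1, 0.3, 0.0]
width: 0.0162
```

```bash
python3 go.py "(-155,-42,36)"
python3 - <<'E'
from ov import *
from rig import get_image
p=np.load("p.npy")
for n in["top","side","wrist"]:
    d=get_image(n); np.save(f"pics/{n}1.npy",d,allow_pickle=True)
    o,s,z={"top":((200,140),5,(135,120)),"side":((205,155),6,(130,100)),"wrist":((0,0),1,(512,384))}[n]
    overlay(d,o,s,z,p,f"pics/{n}1.png")
E
```

```text
[-156.4  -41.   117.5] 2.65 [0.1 0.3 0. ] 0.016179722147613807
(-155,-42,36) [0.0011 0.0013 0.0815] [-0.0041 -0.004   0.0018]
```

View pics/wrist1.png

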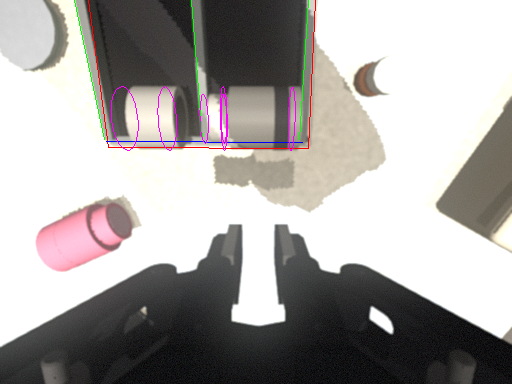

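View pics/side1.png

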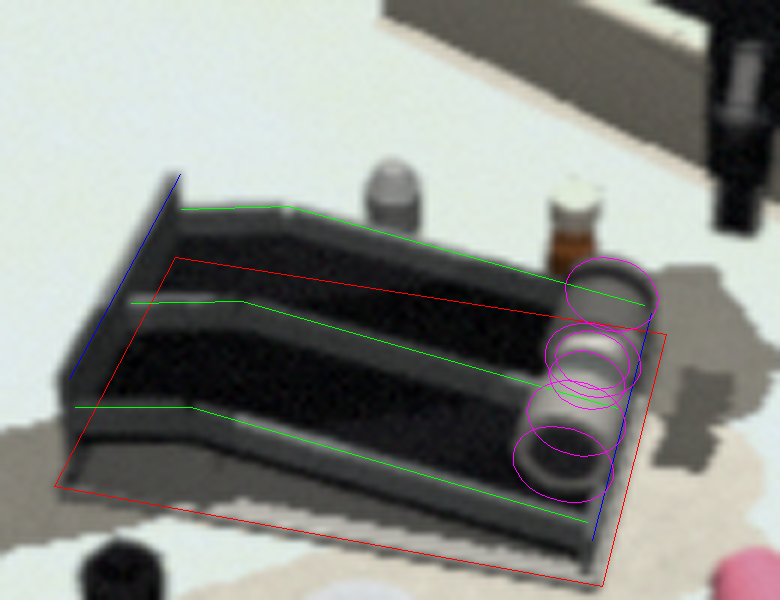

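The wrist view confirms the long barrel's body at columns 227–302 and its nose at 205–227. The fingers are centred near column 262, so they line up with the body. Next I descend behind it.

drive_tool --dp '[[0.0,0.001,0.01],[0.0,0.001,0.025],[0.0,0.001,0.04],[0.0,0.001,0.055],[0.0,0.001,0.07],[0.0,0.001,0.0815],[0.0,0.001,0.0815],[0.0,0.001,0.0815],[0.002,0.001,0.0815],[0.004,0.001,0.0815]]' --rot '[[0,0,0],[0,0,0],[0,0,0],[0,0,0],[0,0,0],[0,0,0],[0,0,0],[0,0,0],[0,0,0],[0,0,0]]'

```text
t: 4.05
eef_pos: [0.6435, -0.1506, 0.0394]
tcp_rot: [0.516, 0.857, 0.0, 0.0]
ft_force: [-0.5, -0.4, 0.1]
width: 0.0159
```

```bash
python3 go.py "(-133,-42,36)"
python3 - <<'E'
from ov import *
from rig import get_image
p=np.load("p.npy")
for n in["side","wrist"]:
    d=get_image(n)
    o,s,z={"top":((200,140),5,(135,120)),"side":((205,155),6,(130,100)),"wrist":((0,0),1,(512,384))}[n]
    overlay(d,o,s,z,p,f"pics/{n}2.png",[(-155,-42,-24,24,1,36)])
E
```

```text
[-154.2  -43.5   39.4] 4.05 [-0.5 -0.4  0.1] 0.015858893315120026
(-133,-42,36) [ 0.0212 -0.0015  0.0034] [0.0009 0.0006 0.0018]
```

View pics/wrist2.png

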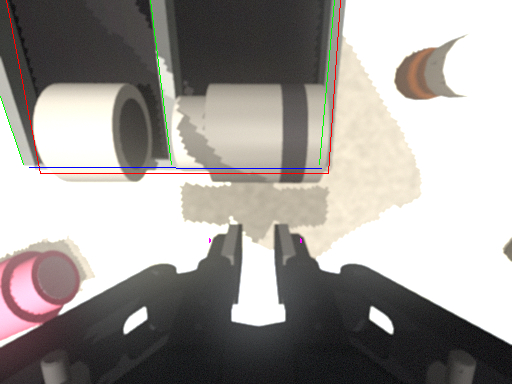

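View pics/side2.png

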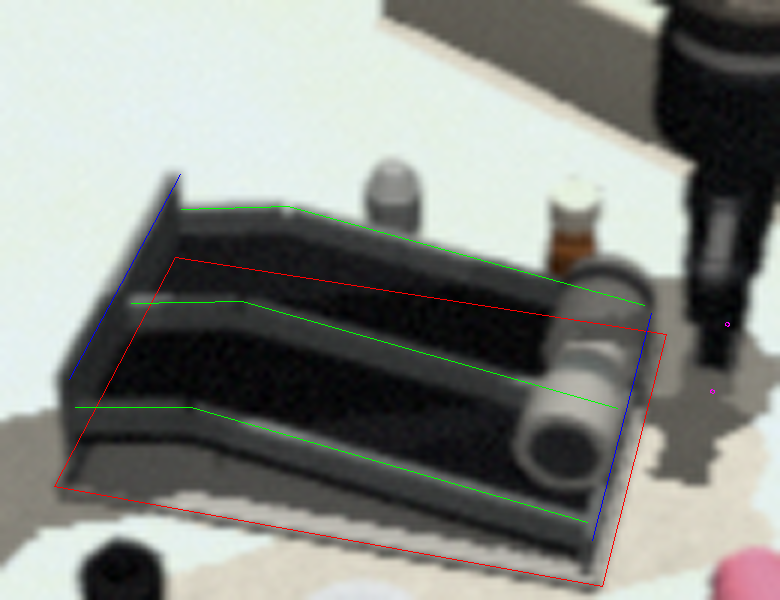

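drive_tool --dp '[[0.002,0,0.0],[0.004,0,0.0],[0.006,0,0.0],[0.008,0,0.0],[0.01,0,0.0],[0.012,0,0.0],[0.014,0,0.0],[0.014,0,0.0],[0.014,0,0.0],[0.014,0,0.0]]' --rot '[[0,0,0],[0,0,0],[0,0,0],[0,0,0],[0,0,0],[0,0,0],[0,0,0],[0,0,0],[0,0,0],[0,0,0]]'

```text
t: 5.4
eef_pos: [0.6367, -0.1384, 0.0388]
tcp_rot: [0.516, 0.856, -0.0, 0.0]
ft_force: [-0.5, -0.3, -0.9]
width: 0.0159
```

```bash
python3 go.py "(-133,-42,36)"
```

```text
[-140.2  -43.1   38.8] 5.4 [-0.5 -0.3 -0.9] 0.015854200495236802
(-133,-42,36) [ 0.0072 -0.0011  0.0028] [0.     0.0002 0.0017]
```

drive_tool --dp '[[0.002,0,0.0015],[0.004,0,0.0025],[0.006,0,0.0025],[0.008,0,0.0025],[0.011,0,0.002],[0.014,0,0.0015],[0.018,0,0.001],[0.022,0,0.0],[0.026,0,-0.0005],[0.03,0,-0.001]]' --rot '[[0,0,0],[0,0,0],[0,0,0],[0,0,0],[0,0,0],[0,0,0],[0,0,0],[0,0,0],[0,0,0],[0,0,0]]'

```text
t: 6.65
eef_pos: [0.6285, -0.1226, 0.0461]
tcp_rot: [0.518, 0.855, -0.002, 0.011]
ft_force: [4.5, -13.1, 13.7]
width: 0.0161
```

```bash
python3 go.py
python3 - <<'E'
from ov import *
from rig import get_image
p=np.load("p.npy")
for n in["side","wrist"]:
    d=get_image(n)
    o,s,z={"side":((205,155),6,(130,100)),"wrist":((0,0),1,(512,384))}[n]
    overlay(d,o,s,z,p,f"pics/{n}3.png",[(-155,-42,-24,24,1,36)])
E
```

```text
[-122.4  -43.3   46.1] 6.65 [  4.5 -13.1  13.7] 0.016095028204824648
```

View pics/wrist3.png

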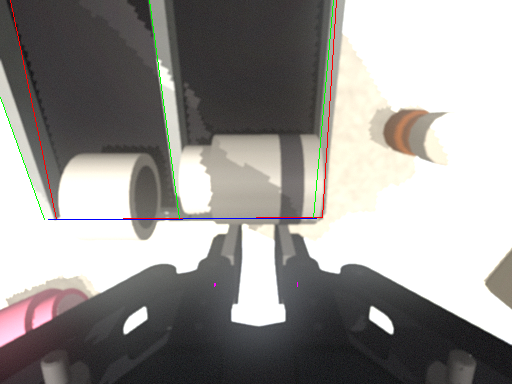

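View pics/side3.png

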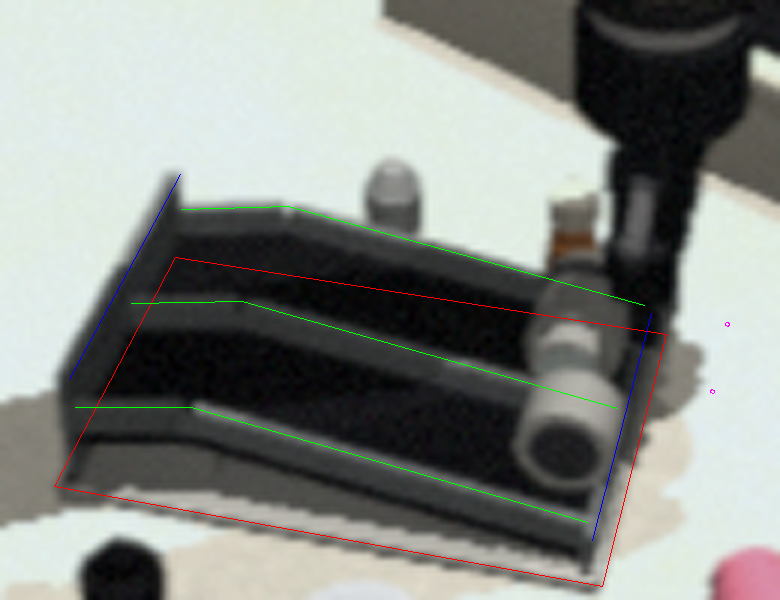

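The barrel moved about 12 mm, but the finger stuck to its rising rear face and was carried up with it, with 14 N upwards and 14 N along the push. I'll ease back slowly so it follows down, then push lower, tips about 12 mm below the axis, so the contact can slip.

drive_tool --dp '[[-0.004,0,0.0],[-0.008,0,0.0],[-0.012,0,0.0],[-0.016,0,0.0],[-0.02,0,0.0],[-0.024,0,0],[-0.028,0,0.0],[-0.031,0,0.004],[-0.032,0,0.008],[-0.032,0,0.008]]' --rot '[[0,0,0],[0,0,0],[0,0,0],[0,0,0],[0,0,0],[0,0,0],[0,0,0],[0,0,0],[0,0,0],[0,0,0]]'

```text
t: 8.0
eef_pos: [0.6369, -0.1398, 0.031]
tcp_rot: [0.516, 0.856, -0.0, -0.001]
ft_force: [-0.3, -0.1, -0.1]
width: 0.0161
```

```bash
python3 go.py
python3 - <<'E'
from ov import *
from rig import get_image
p=np.load("p.npy")
for n in["side","wrist"]:
    d=get_image(n)
    o,s,z={"side":((205,155),6,(130,100)),"wrist":((0,0),1,(512,384))}[n]
    overlay(d,o,s,z,p,f"pics/{n}4.png",[(-100,-45,-24,24,22,43)])
E
```

```text
[-141.5  -42.8   31. ] 8.0 [-0.3 -0.1 -0.1] 0.016125216184062388
```

View pics/wrist4.png

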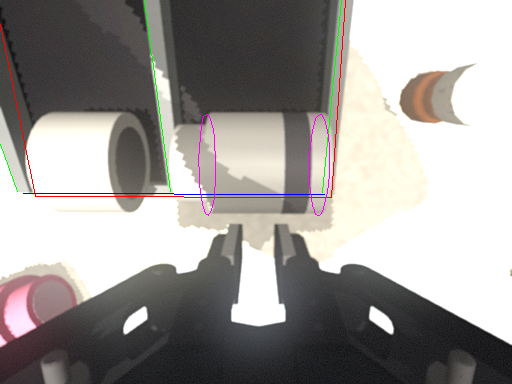

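View pics/side4.png

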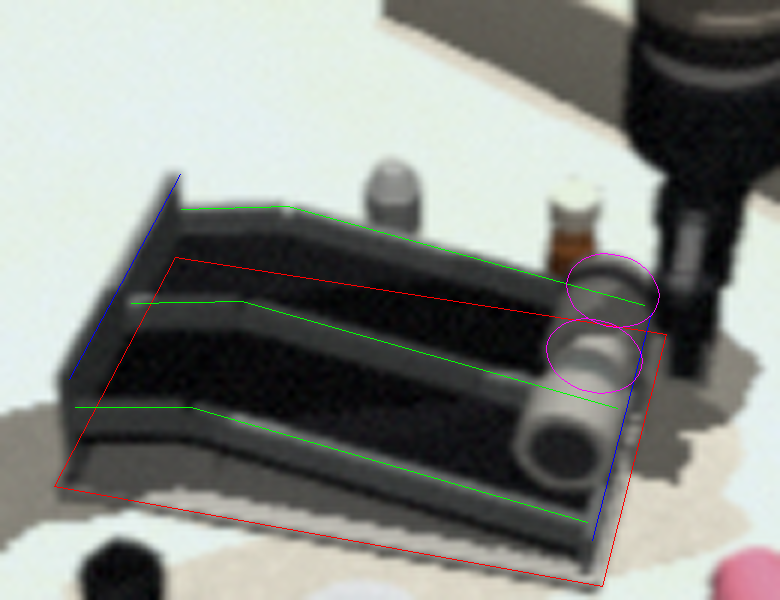

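drive_tool --dp '[[0.003,0,0.0],[0.006,0,0.0],[0.009,0,0],[0.011,0,0.0],[0.013,0,0.0],[0.015,0,-0.0005],[0.018,0,-0.001],[0.021,0,-0.0015],[0.024,0,-0.002],[0.027,0,-0.0025]]' --rot '[[0,0,0],[0,0,0],[0,0,0],[0,0,0],[0,0,0],[0,0,0],[0,0,0],[0,0,0],[0,0,0],[0,0,0]]'

```text
t: 9.35
eef_pos: [0.6285, -0.1221, 0.0378]
tcp_rot: [0.517, 0.856, -0.001, 0.006]
ft_force: [3.7, -8.4, 7.2]
width: 0.0158
```

```bash
cat > look.py <<'E'
from ov import *
from rig import get_image
import sys
p=np.load("p.npy"); k,x,h=sys.argv[1],float(sys.argv[2]),float(sys.argv[3])
out=[]
for n in["side","wrist"]:
    d=get_image(n)
    o,s,z={"side":((205,155),4,(130,100)),"wrist":((0,0),1,(512,384))}[n]
    overlay(d,o,s,z,p,f"pics/t.png",[(x,-45,-24,24,22,h)]); out.append(cv2.imread("pics/t.png")[:384])
out=[cv2.copyMakeBorder(a,0,384-a.shape[0],0,0,cv2.BORDER_CONSTANT) for a in out]
f=cv2.hconcat(out); cv2.imwrite(f"pics/{k}.png",cv2.resize(f,(800,int(384*800/f.shape[1])),interpolation=cv2.INTER_AREA))
E
python3 go.py; python3 look.py l5 -87 45
```

```text
[-122.   -43.5   37.8] 9.35 [ 3.7 -8.4  7.2] 0.015750752803427356
```

View pics/l5.png

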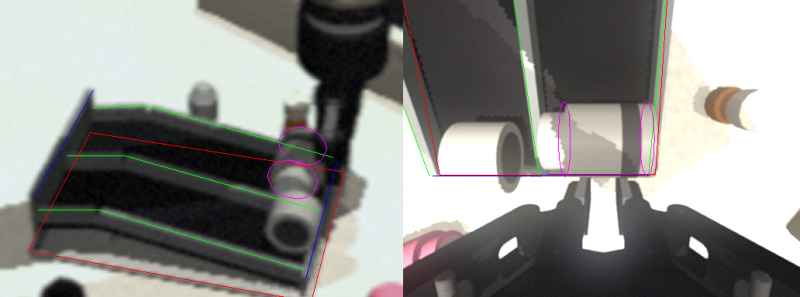

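The contact is still sticking (ratio about 0.8), and with the fingers ajar the tips may stand back from the TCP. I'll ease back again, shut the fingers so the tip height is known, and contact lower, about 40° below the axis.

drive_tool --dp '[[-0.004,0,0.0],[-0.008,0,0.0],[-0.012,0,0.0],[-0.016,0,0.0],[-0.02,0,0.0],[-0.024,0,0],[-0.028,0,0.0],[-0.031,0,0.002],[-0.031,0,0.0045],[-0.031,0,0.0045]]' --rot '[[0,0,0],[0,0,0],[0,0,0],[0,0,0],[0,0,0],[0,0,0],[0,0,0],[0,0,0],[0,0,0],[0,0,0]]'

```text
t: 10.7
eef_pos: [0.6391, -0.1433, 0.0293]
tcp_rot: [0.516, 0.857, -0.0, -0.0]
ft_force: [0.6, 0.6, -0.3]
width: 0.016
```

```bash
python3 go.py
python3 - <<'E'
from ov import *
from rig import get_image
from go import rackpos
p=np.load("p.npy"); r=rackpos()[0]; d=get_image("side")
overlay(d,(280,175),12,(55,50),p,"pics/s6.png",[(r[0]+a,r[1],-22,22,0.5,r[2]) for a in(-11,11)])
E
```

```text
[-145.6  -43.    29.3] 10.7 [ 0.6  0.6 -0.3] 0.01595503070032002
[-145.6  -43.    29.3] 10.7 [ 0.6  0.6 -0.3] 0.01595503070032002
```

View pics/s6.png

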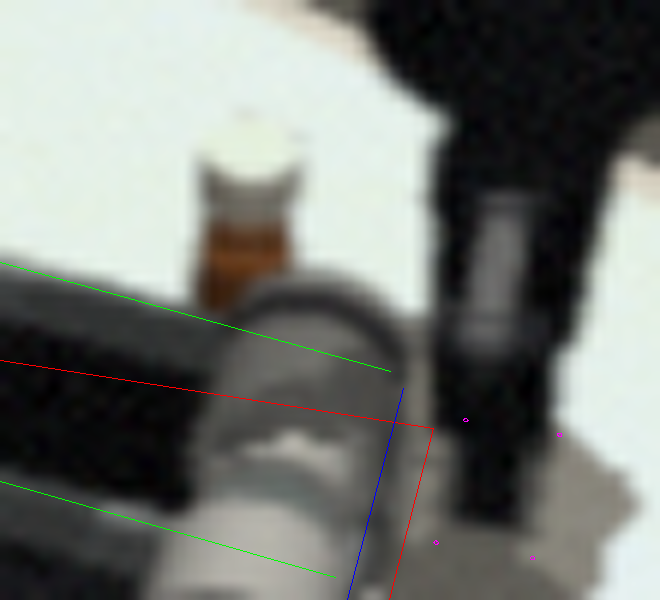

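drive_tool --dp '[[0.003,0,0.0005],[0.006,0,0.0005],[0.009,0,0.0005],[0.012,0,0.0005],[0.015,0,0.0005],[0.017,0,0.0005],[0.019,0,0.0005],[0.022,0,0.0005],[0.025,0,0.0],[0.028,0,-0.0005]]' --rot '[[0,0,0],[0,0,0],[0,0,0],[0,0,0],[0,0,0],[0,0,0],[0,0,0],[0,0,0],[0,0,0],[0,0,0]]' --hand 0.0

```text
t: 12.0
eef_pos: [0.6301, -0.1253, 0.034]
tcp_rot: [0.518, 0.856, -0.001, 0.007]
ft_force: [4.1, -8.0, 6.5]
width: 0.0001
```

```bash
python3 go.py; python3 look.py l7 -90 44.5
```

```text
[-125.6  -43.4   34. ] 12.0 [ 4.1 -8.   6.5] 6.126188885011521e-05
```

View pics/l7.png

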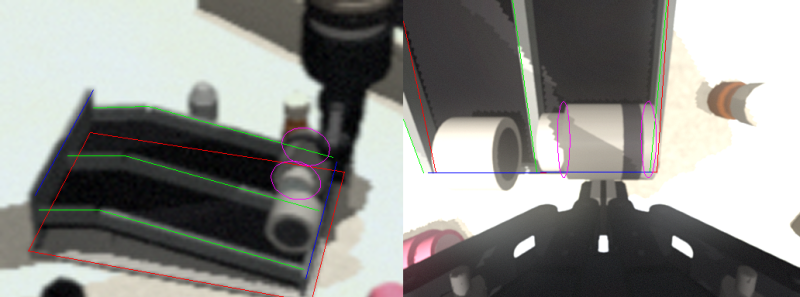

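I see the mistake: a vertical finger face always touches the barrel's equator, so lowering it doesn't help. The tool must tilt, tips leading about 25°, so that the face contacts under the axis. I'll ease back and tilt.

drive_tool --dp '[[-0.004,0,0.0],[-0.008,0,0.0],[-0.012,0,0.0],[-0.016,0,0.0],[-0.02,0,0.0],[-0.024,0,0],[-0.028,0,0.0],[-0.032,0,0.0],[-0.032,0,0.0005],[-0.032,0,0.0005]]' --rot '[[0,0,0],[0,0,0],[0,0,0],[0,0.07,0],[0,0.14,0],[0,0.21,0],[0,0.28,0],[0,0.35,0],[0,0.436,0],[0,0.436,0]]'

```text
t: 13.35
eef_pos: [0.6392, -0.1477, 0.0267]
tcp_rot: [0.505, 0.835, 0.111, -0.188]
ft_force: [-0.6, 0.0, -0.0]
width: 0.0001
```

```bash
python3 go.py "(-135,-43,29)"
python3 - <<'E'
from ov import *
from rig import get_image
from go import rackpos
p=np.load("p.npy"); r=rackpos()[0]; d=get_image("side")
overlay(d,(270,155),10,(70,60),p,"pics/s8.png",[(r[0]+a*.906,r[1],-15,15,0.5,r[2]+a*.42) for a in(-11,11)])
E
python3 look.py l8 -100 43
```

```text
[-149.6  -41.1   26.7] 13.35 [-0.6  0.  -0. ] 0.00014416810181215573
(-135,-43,29) [0.0142 0.0019 0.0042] [-0.004  -0.4408 -0.001 ]
[-149.6  -41.1   26.7] 13.35 [-0.6  0.  -0. ] 0.00014416810181215573
```

View pics/s8.png

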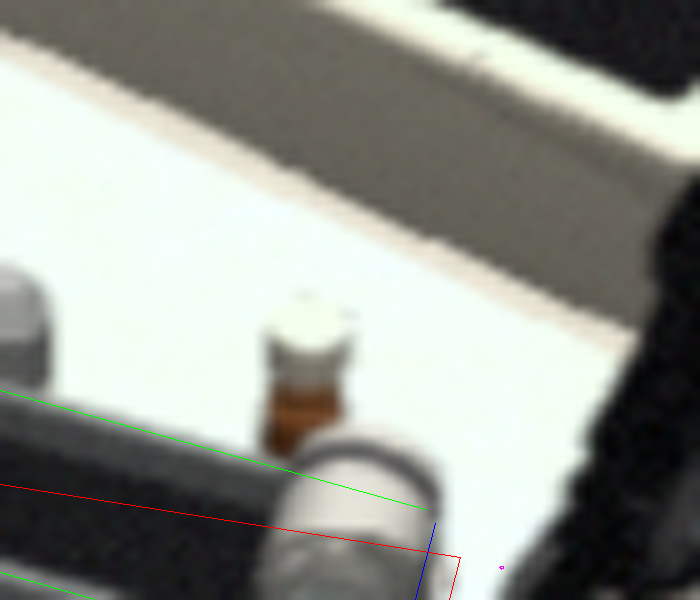

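View pics/l8.png

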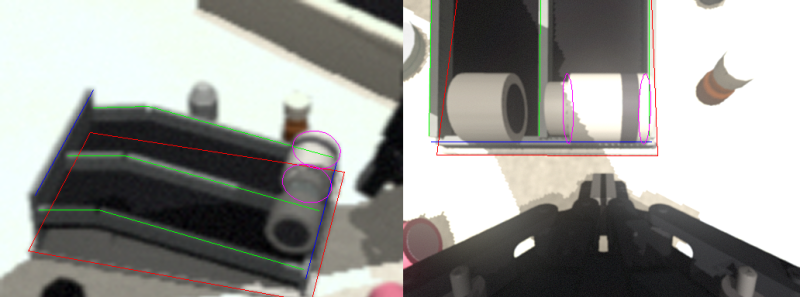

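```bash
cat > rows.py <<'E'
# rows.py a 'list of (dx,dz) mm rack' -> tool rows
import sys,numpy as np
from rig import read_state
from scipy.spatial.transform import Rotation as Rn
p=np.load("p.npy"); R=Rn.from_quat(read_state()["tcp_rot"]).as_matrix()
for i,(dx,dy,dz) in enumerate(eval(sys.argv[1])):
    w=np.array([np.cos(p[2])*dx-np.sin(p[2])*dy,np.sin(p[2])*dx+np.cos(p[2])*dy,dz])/1000
    print((R.T@w).round(4).tolist(),end=", ")
E
python3 rows.py "[(4,-.5,1),(8,-1,2),(12,-2,2.4),(15,-2,2.4),(18,-2,2.4),(20,-2,2.4),(22,-2,2.7),(24,-2,3),(27,-2,3.5),(30,-2,4)]"
```

```text
[0.004, 0.0005, 0.0008], [0.0081, 0.001, 0.0016], [0.0119, 0.002, 0.0029], [0.0146, 0.002, 0.0042], [0.0173, 0.0021, 0.0055], [0.0191, 0.0021, 0.0063], [0.0211, 0.0021, 0.0069], [0.023, 0.0021, 0.0075], [0.0259, 0.0021, 0.0083], [0.0289, 0.0021, 0.0091],
```

drive_tool --dp '[[0.004,0.0005,0.001],[0.008,0.001,0.0015],[0.012,0.002,0.003],[0.0145,0.002,0.004],[0.0175,0.002,0.0055],[0.019,0.002,0.0065],[0.021,0.002,0.007],[0.023,0.002,0.0075],[0.026,0.002,0.0085],[0.029,0.002,0.009]]' --rot '[[0,0,0],[0,0,0],[0,0,0],[0,0,0],[0,0,0],[0,0,0],[0,0,0],[0,0,0],[0,0,0],[0,0,0]]'

```text
t: 14.75
eef_pos: [0.6289, -0.1198, 0.0342]
tcp_rot: [0.504, 0.836, 0.112, -0.185]
ft_force: [0.6, -1.7, 0.1]
width: 0.0001
```

```bash
python3 go.py; python3 look.py l9 -93 44
```

```text
[-120.1  -44.9   34.2] 14.75 [ 0.6 -1.7  0.1] 5.188822349684457e-05
```

View pics/l9.png

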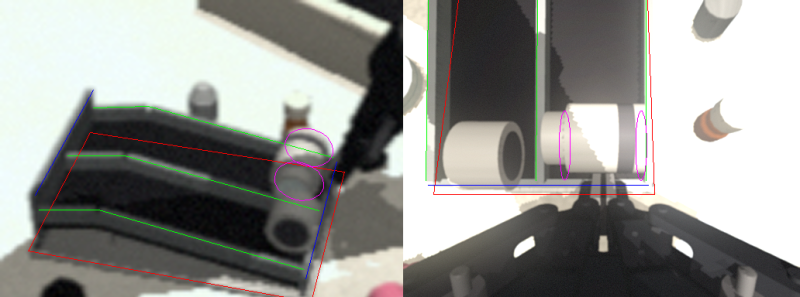

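Tilting worked: contact force is only about 2 N and the barrel is about 10 mm up the gutter, square to it. I'll continue along the slope.

```bash
python3 rows.py "[(3,0,.5),(6,0,.9),(9.5,0,1.5),(13,0,2),(16.5,0,2.6),(20,0,2.2),(24,0,1.8),(28,0,1.6),(32,0,2.2),(36,0,2.8)]"
```

```text
[0.0029, 0.0, 0.0008], [0.0058, 0.0, 0.0017], [0.0092, 0.0, 0.0027], [0.0126, 0.0, 0.0037], [0.016, 0.0, 0.0047], [0.019, 0.0001, 0.0065], [0.0225, 0.0001, 0.0086], [0.026, 0.0001, 0.0104], [0.0299, 0.0001, 0.0116], [0.0338, 0.0001, 0.0128],
```

drive_tool --dp '[[0.003,0,0.001],[0.006,0,0.0015],[0.009,0,0.0025],[0.0125,0,0.0035],[0.016,0,0.0045],[0.019,0,0.0065],[0.0225,0,0.0085],[0.026,0,0.0105],[0.03,0,0.0115],[0.034,0,0.013]]' --rot '[[0,0,0],[0,0,0],[0,0,0],[0,0,0],[0,0,0],[0,0,0],[0,0,0],[0,0,0],[0,0,0],[0,0,0]]'

```text
t: 16.1
eef_pos: [0.6119, -0.0872, 0.0365]
tcp_rot: [0.504, 0.836, 0.112, -0.185]
ft_force: [1.0, -1.0, -0.3]
width: 0.0
```

```bash
python3 go.py; python3 look.py l10 -55 50;python3 rows.py "[(4*i,0,.63*i) for i in range(1,11)]"
```

```text
[-83.3 -45.1  36.5] 16.1 [ 1.  -1.  -0.3] 3.36761851727638e-05
[0.0039, 0.0, 0.0011], [0.0078, 0.0, 0.0022], [0.0117, 0.0, 0.0034], [0.0156, 0.0, 0.0045], [0.0195, 0.0001, 0.0056], [0.0233, 0.0001, 0.0067], [0.0272, 0.0001, 0.0079], [0.0311, 0.0001, 0.009], [0.035, 0.0001, 0.0101], [0.0389, 0.0001, 0.0112],
```

View pics/l10.png

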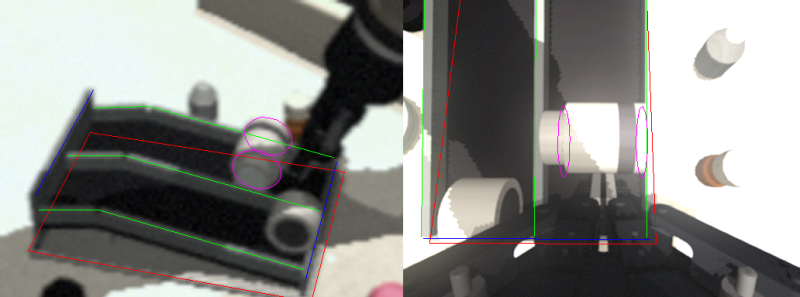

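drive_tool --dp '[[0.004,0,0.001],[0.008,0,0.002],[0.0115,0,0.0035],[0.0155,0,0.0045],[0.0195,0,0.0055],[0.0235,0,0.0065],[0.027,0,0.008],[0.031,0,0.009],[0.035,0,0.01],[0.039,0,0.011]]' --rot '[[0,0,0],[0,0,0],[0,0,0],[0,0,0],[0,0,0],[0,0,0],[0,0,0],[0,0,0],[0,0,0],[0,0,0]]'

```text
t: 17.45
eef_pos: [0.5932, -0.0519, 0.043]
tcp_rot: [0.504, 0.836, 0.112, -0.185]
ft_force: [-0.1, -2.0, -0.4]
width: 0.0002
```

```bash
python3 go.py; python3 look.py l11 -14 56;python3 rows.py "[(4*i,0,.63*i) for i in range(1,11)]"
```

```text
[-43.4 -45.   43. ] 17.45 [-0.1 -2.  -0.4] 0.00020339954985414775
[0.0039, 0.0, 0.0011], [0.0078, 0.0, 0.0022], [0.0117, 0.0, 0.0034], [0.0156, 0.0, 0.0045], [0.0195, 0.0001, 0.0056], [0.0233, 0.0001, 0.0067], [0.0272, 0.0001, 0.0079], [0.0311, 0.0001, 0.009], [0.035, 0.0001, 0.0101], [0.0389, 0.0001, 0.0112],
```

View pics/l11.png

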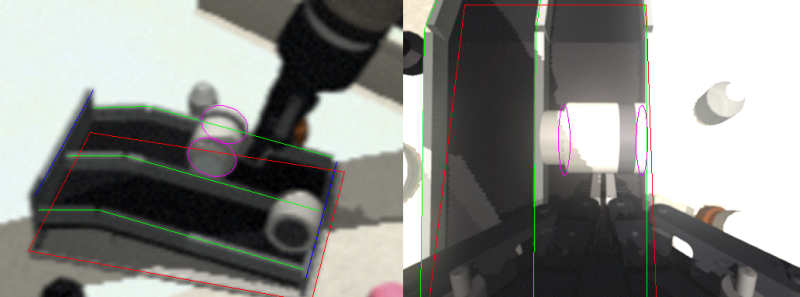

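drive_tool --dp '[[0.004,0,0.001],[0.008,0,0.002],[0.0115,0,0.0035],[0.0155,0,0.0045],[0.0195,0,0.0055],[0.0235,0,0.0065],[0.027,0,0.008],[0.031,0,0.009],[0.035,0,0.01],[0.039,0,0.011]]' --rot '[[0,0,0],[0,0,0],[0,0,0],[0,0,0],[0,0,0],[0,0,0],[0,0,0],[0,0,0],[0,0,0],[0,0,0]]'

```text
t: 18.8
eef_pos: [0.5745, -0.0165, 0.0495]
tcp_rot: [0.504, 0.836, 0.112, -0.185]
ft_force: [-0.1, -1.5, -0.5]
width: -0.0003
```

```bash
python3 go.py; python3 look.py l12 26 62.5;python3 rows.py "[(3*i,0,.158*3*i) for i in range(1,11)]"
```

```text
[ -3.4 -44.9  49.5] 18.8 [-0.1 -1.5 -0.5] -0.00026913031851945893
[0.0029, 0.0, 0.0008], [0.0058, 0.0, 0.0017], [0.0088, 0.0, 0.0025], [0.0117, 0.0, 0.0034], [0.0146, 0.0, 0.0042], [0.0175, 0.0, 0.005], [0.0204, 0.0001, 0.0059], [0.0233, 0.0001, 0.0067], [0.0263, 0.0001, 0.0076], [0.0292, 0.0001, 0.0084],
```

View pics/l12.png

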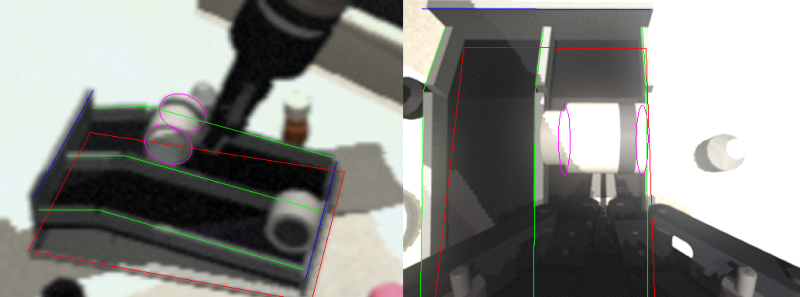

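drive_tool --dp '[[0.003,0,0.001],[0.006,0,0.0015],[0.009,0,0.0025],[0.0115,0,0.0035],[0.0145,0,0.004],[0.0175,0,0.005],[0.0205,0,0.006],[0.0235,0,0.0065],[0.0255,0,0.0075],[0.0275,0,0.008]]' --rot '[[0,0,0],[0,0,0],[0,0,0],[0,0,0],[0,0,0],[0,0,0],[0,0,0],[0,0,0],[0,0,0],[0,0,0]]'

```text
t: 20.15
eef_pos: [0.5613, 0.0084, 0.0538]
tcp_rot: [0.504, 0.836, 0.112, -0.185]
ft_force: [-0.2, -1.0, 1.6]
width: -0.0001
```

```bash
python3 go.py; python3 look.py l13 54 67;python3 rows.py "[(2*i,0,.1*2*i) for i in range(1,6)]+[(10+3*i,0,1) for i in range(1,6)]"
```

```text
[ 24.8 -44.8  53.8] 20.15 [-0.2 -1.   1.6] -0.00013055981188396642
[0.0019, 0.0, 0.0007], [0.0038, 0.0, 0.0013], [0.0057, 0.0, 0.002], [0.0076, 0.0, 0.0027], [0.0095, 0.0, 0.0033], [0.0122, 0.0, 0.0046], [0.0149, 0.0, 0.0059], [0.0176, 0.0, 0.0071], [0.0204, 0.0, 0.0084], [0.0231, 0.0001, 0.0097],
```

View pics/l13.png

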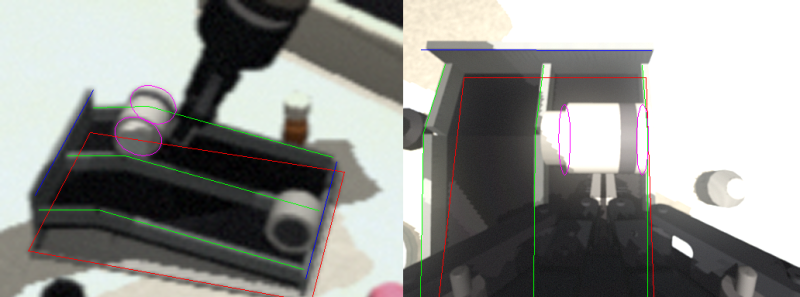

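drive_tool --dp '[[0.002,0,0.0005],[0.004,0,0.0015],[0.0055,0,0.002],[0.0075,0,0.0025],[0.0095,0,0.0035],[0.0115,0,0.0045],[0.0135,0,0.005],[0.0155,0,0.006],[0.0175,0,0.007],[0.02,0,0.008]]' --rot '[[0,0,0],[0,0,0],[0,0,0],[0,0,0],[0,0,0],[0,0,0],[0,0,0],[0,0,0],[0,0,0],[0,0,0]]'

```text
t: 21.5
eef_pos: [0.5513, 0.0274, 0.055]
tcp_rot: [0.504, 0.836, 0.112, -0.185]
ft_force: [0.9, 0.7, 0.3]
width: -0.0004
```

```bash
python3 go.py; python3 look.py l14 93 61;python3 rows.py "[(2*i,0,0) for i in range(1,6)]+[(10,0,0),(4,0,2),(-4,0,6),(-15,0,12),(-25,0,20)]"
```

```text
[ 46.3 -44.8  55. ] 21.5 [0.9 0.7 0.3] -0.0003806401700387792
[0.0018, 0.0, 0.0008], [0.0036, 0.0, 0.0017], [0.0054, 0.0, 0.0025], [0.0072, 0.0, 0.0034], [0.0091, 0.0, 0.0042], [0.0091, 0.0, 0.0042], [0.0045, 0.0, -0.0001], [-0.0011, -0.0, -0.0071], [-0.0085, -0.0, -0.0172], [-0.0142, -0.0001, -0.0287],
```

View pics/l14.png

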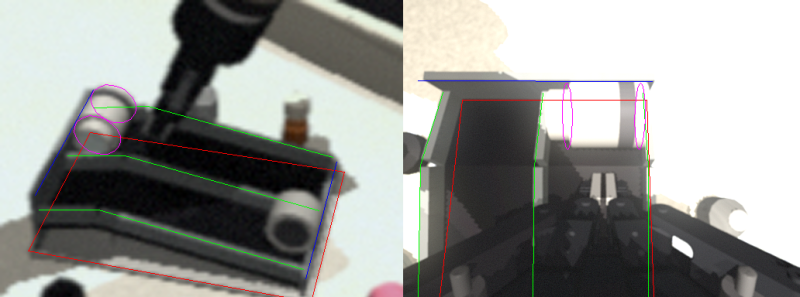

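The barrel rolled on and matches the parked overlay (x = 93, z = 61), and the contact force is near zero. I'll withdraw along the fingers, back and up.

drive_tool --dp '[[0,0,-0.004],[0,0,-0.012],[0,0,-0.024],[0,0,-0.038],[0,0,-0.054],[0,0,-0.07],[0,0,-0.085],[0,0,-0.095],[0,0,-0.1],[0,0,-0.1]]' --rot '[[0,0,0],[0,0,0],[0,0,0],[0,0,0],[0,0,0],[0,0,0],[0,0,0],[0,0,0],[0,0,0],[0,0,0]]'

```text
t: 22.85
eef_pos: [0.5712, -0.0101, 0.1457]
tcp_rot: [0.504, 0.836, 0.112, -0.185]
ft_force: [0.1, 0.4, -0.1]
width: -0.0002
```

```bash
python3 go.py; python3 look.py l15 93 61
python3 - <<'E'
from rig import get_image
import cv2,numpy as np
d=get_image("top"); cv2.imwrite("pics/top15.png",d["frame"]);
E
```

```text
[  3.8 -44.9 145.7] 22.85 [ 0.1  0.4 -0.1] -0.00018000064081809676
```

View pics/l15.png

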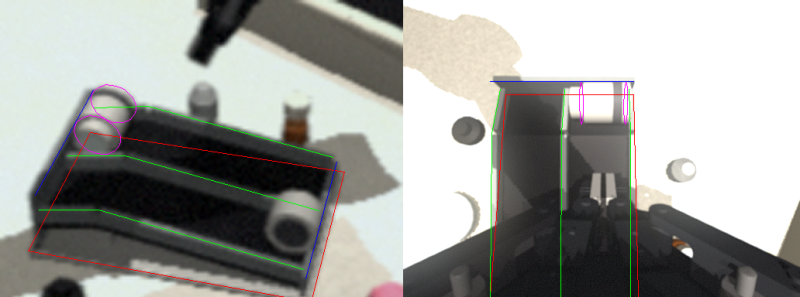

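View pics/top15.png

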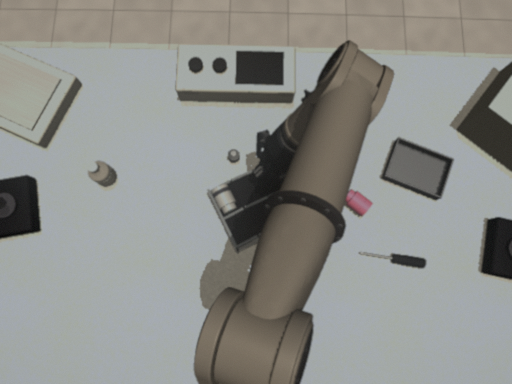

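```bash
python3 -c "
from rig import job_done
print(job_done())"
```

```text
the job is handed in; nothing more can be done
None
```

The longer, nosed barrel is now over the crest and resting against the stop in its own gutter, and I handed the job in at about 23 s of the 43 s allowed.

**How it went:** The first three pushes were with the tool vertical. The fingertips stuck to the barrel's rear face and rode up with it, at up to about 20 N, after roughly 4 to 18 mm of travel. Each time I eased back, letting the barrel return to the lip. I then shut the fingers, tilted the tool about 25° with the tips leading, and pushed in one continuous run at about 2 N until the barrel passed the crest. From there it rolled to the stop on its own.

**Last checks:**
- **Barrel:** in the side and wrist views it matches the expected parked position (x = 93, height 61 mm). It was in the same place before and after the fingers withdrew.
- **Spacer:** it is still at the bottom of the other gutter.
- **Bystanders:** those in view look unmoved. In the last top view the arm hid the vial, thumbwheel and dish. The vial and thumbwheel show in place in the final side and wrist views, but I did not check the dish closely.
- **Robot:** it was clear of everything at hand-in, with the wrist force near zero.

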